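Make up two architectural model kits

TASK

Make up the two model kits: put the plywood tower, the red-roofed house and the green tree into the yellow tray, and the white stepped block and the orange tree into the blue tray, one piece to a bay, each set down gently so that it stands upright and flat on the tray's floor. Leave the blue-roofed house, the grey drum and the glue jar where they stand.

Things in the scene. Friction and masses are not known exactly. Their poses are not given: they have to be found in the camera images.
- yellow_tray: Yellow plastic kit tray, fixed to the table, 150 (its x) by 228 (its y) by 18 mm high; walls and dividers 4 mm thick, floor 4 mm thick. Two dividers as high as the rim part it into three equal bays in a row along its y, each 142 (x) by 71 (y) mm inside, with centres at y = -75, 0 and +75 mm. Origin: centre of its underside, z up. Empty at the start; may stand left or right, turned by up to 0.2 rad.
- blue_tray: Blue plastic kit tray, fixed to the table, 150 (its x) by 228 (its y) by 18 mm high; walls and dividers 4 mm thick, floor 4 mm thick. Two dividers as high as the rim part it into three equal bays in a row along its y, each 142 (x) by 71 (y) mm inside, with centres at y = -75, 0 and +75 mm. Origin: centre of its underside, z up. Empty at the start; may stand left or right, turned by up to 0.2 rad.
- tower: Plywood model tower, 40 by 40 mm, with dark window bands, 64 mm high, topped by a dark brown 30 by 30 by 11 mm cap (75 mm in all); about 90 g. Origin: centre of its underside, z up; stands upright at the start.
- red_house: Small model house with white walls, 46 (its x, along the ridge) by 38 (its y) mm; flat upright walls to 36 mm, then a red gable roof, 54 mm high in all. About 60 g. Origin: centre of its underside, z up; stands upright at the start.
- green_tree: Model tree, 62 mm high: green crown, 38 mm across at its widest (a plain cylinder from 31 to 47 mm high), on an 8 mm trunk and a dark round 34 mm foot 5 mm thick. About 45 g. Origin: centre of its underside, z up; stands upright at the start.
- terrace: White stepped block (terraced housing): 38 mm deep all through (its y), 46 mm long (its x) up to 20 mm high, 34 mm long up to 38 mm, 20 mm long up to 54 mm, the steps centred; grey window bands on the two flat stepped faces; about 80 g. Origin: centre of its underside, z up; stands upright at the start.
- orange_tree: Model tree, 62 mm high: orange crown, 38 mm across at its widest (a plain cylinder from 31 to 47 mm high), on an 8 mm trunk and a dark round 34 mm foot 5 mm thick. About 45 g. Origin: centre of its underside, z up; stands upright at the start.
- blue_house: Small model house with white walls, 46 (its x, along the ridge) by 38 (its y) mm; flat upright walls to 36 mm, then a blue gable roof, 54 mm high in all. Not in any kit: stays. Origin: centre of its underside, z up; stands upright at the start.
- drum: Plain grey cylinder, 38 mm across, 45 mm high, with a dark disc on top. Not in any kit: stays. Origin: centre of its underside, z up; stands upright at the start.
- glue_jar: White jar with a green cap, about 60 mm across and 75 mm high, to the left of the work near the robot. Not in any kit: stays. Origin: centre of its underside, z up; stands upright at the start.

How it is judged:
By the outcome, as a careful person would: the job done as asked, in the order asked, and still so for the second after the job is handed in, with the robot touching nothing.
It also fails if it takes over 128 s, if anything falls off the work surface, if the arm or the gripper's body presses on something with over 40 N, if the wrist force passes 120 N, or if a joint passes its speed limit or range.

ROBOT

A 6-joint arm with a two-finger parallel gripper is mounted at the origin on the work surface. World frame = base frame: x ahead of the robot, y to its left, z up, the work surface at z = 0. Lengths are in m, angles in rad, forces in N, time in s.
With the tool pointing down it reaches from about 0.3 to 0.875 m from the base axis. Payload 6.4 kg.
Tool frame: the origin (TCP) lies midway between the tips of the shut fingers; the grasp point (between the pads) lies 19 mm behind it; z points along the fingers, y is the line along which they close (so a half turn about z gives the same grasp; the last joint's range is limited). The gripper opens to 85 mm and grips with 20 to 120 N. Pads are 22 mm wide; open, the fingers measure 114 mm over their backs; the gripper's body (76 mm by 85 mm) begins 54 mm behind the grasp point. The pads swing forward as they close: fully open they stand 13 mm farther back than shut.
Start: joints at [-1.461, 0.181, 1.607, -0, 1.354, -0.206], TCP at [0.179, -0.547, 0.231] pointing down, gripper open.
Joint ranges: [-2.99, 2.99], [-0.89, 2.07], [0.3, 2.58], [-1.14, 4.28], [0, 2.63], [-3.12, 3.12]. Speed limits (rad/s): [2.57, 2.57, 3.01, 3.14, 3.14, 3.14].

INTERFACE

Orientations are given as a unit quaternion [x, y, z, w].
In Python, from bench import robot gives the robot as it stands.
- The arm moves only by the tool servo_tool, never from a script. Its argument "rows" is a list of rows, each a list of 3 entries, a list of its own where there are three numbers: the finger opening in m, from 0 to 0.0854, then the shift along the tool's x, y, z in m, then the turn about the tool's z in degrees. In form: [[claw, [tx, ty, tz], roll], ...]. A call has 1 to 12 rows; each row is the pose to reach, as a shift and turn from the pose commanded when the call began, along the tool's axes at that moment; what a row does not reach only later rows make up. A row lasts 1/8 s, in which the tool goes at most 62.5 mm and 10.7 degrees, less where a joint would pass 70% of its speed; a pose out of reach is approached as far as the arm can. A call with a gripper value outside its range is refused whole. The fingers move at their own pace and stop on an object; "grip_force" is the grip in N (left out, the last holds). Time passes only in rows, so rows that repeat a pose let the fingers close. It gives the time, the measured TCP pose, the force, the opening and the grip force at its end, in the units of the state.
- robot.get_state(): the state, without advancing time (a new reading comes with each control period).
- robot.capture(name): name is "side" or "top" or "wrist"; returns (picture, depth): 480x640x3 uint8, red, green, blue; 480x640 float32, m along the optical axis (not along the pixel's ray), 0 where there is no reading.
- robot.calibration(name): a dict with "fx", "fy", "cx", "cy" (pixels), "k1" (the pictures are not rectified: a ray, as slopes to the right and down, at radius r is drawn at 1 + k1 r^2 times it, then the intrinsics apply), "cam_to_world" (4x4, takes a point from camera to world coordinates). Camera axes: x right, y up, looking along -z (the intrinsics and any distortion apply to the point x, -y, -z); pixel columns grow to the right and rows downward; lengths in m; the calibration is good to about 2 mm. A picture is of the moment at which its call begins: read the wrist's pose just before it. calibration takes no time and is no camera call; for the wrist camera it gives the pose at the moment of the call.
- robot.job_done(): hands the job in; it is judged then, once.
The state is a dict: "t": time; "joints": joint angles; "qd": joint speeds; "joint_efforts": joint torques, N m; "tool_pos": TCP position; "tcp_rot": TCP orientation; "ft_force": force on the tool from outside, world axes, zero at the start; "moment": the same for the moment, N m; "opening": finger opening in m; "grasp_force": force on a finger pad.
Only numpy, scipy, OpenCV 4.12 (cv2) and the standard library are available. Lean on these libraries where they do the work, as an engineer would, in place of code of your own. Each camera call takes 0.05 s, during which the arm holds its last target. There are 200 camera calls.

## Working session

There is one attempt and no reset: what is moved stays moved. The work goes in short steps, Python scripts to look and compute and a tool call to move; the robot and the scene stay as the last step left them, time stands still between calls to the robot, and variables do not carry over. Pictures are saved under pics/ and viewed, at most 14 in all, crops included, and the job is handed in when it is done.

Besides the shell and the picture viewer there is one more tool, called after "Emit:" by a JSON object that holds its "api" and its "payload". servo_tool: Moves the arm, as the interface text tells. Its arguments: {"type":"object","properties":{"rows":{"type":"array","items":{"type":"array"}},"grip_force":{"type":"number"}},"required":["rows"]}

```bash
ls; mkdir -p pics; cat > h.py <<'E'
from bench import robot
import numpy as np, cv2
def snap(n,f):
    c=robot.calibration(n); p,d=robot.capture(n); cv2.imwrite(f'pics/{f}.png',cv2.cvtColor(p,cv2.COLOR_RGB2BGR)); np.savez(f'pics/{f}.npz',p=p,d=d,**c); return p,d,c
def rays(c,uv):
    uv=np.asarray(uv,float).reshape(-1,2); K=np.array([[c['fx'],0,c['cx']],[0,c['fy'],c['cy']],[0,0,1.]])
    n=cv2.undistortPoints(uv.reshape(-1,1,2),K,np.array([c['k1'],0,0,0.])).reshape(-1,2)
    return np.c_[n[:,0],-n[:,1],-np.ones(len(n))]
def onplane(c,uv,z):
    T=np.array(c['cam_to_world']); r=rays(c,uv)@T[:3,:3].T; o=T[:3,3]
    return o+r*((z-o[2])/r[:,2])[:,None]
def cloud(c,d):
    v,u=np.mgrid[:480,:640]; T=np.array(c['cam_to_world'])
    return ((rays(c,np.c_[u.ravel(),v.ravel()])*d.reshape(-1,1))@T[:3,:3].T+T[:3,3]).reshape(480,640,3)
E
python3 - <<'E'
from h import *
s=robot.get_state();print({k:np.round(v,3) for k,v in s.items()})
for n in('top','side'):
    p,d,c=snap(n,n+'0'); print(n,{k:np.round(v,3).tolist() for k,v in c.items()},(d>0).mean())
E
```

```text
pics
{'t': np.float64(0.0), 'joints': array([-1.461,  0.182,  1.608,  0.   ,  1.354, -0.206]), 'qd': array([-0.001, -0.   ,  0.001,  0.   , -0.001,  0.   ]), 'joint_efforts': array([ 1.0000e-03, -4.4487e+01, -3.5133e+01, -0.0000e+00,  9.0000e-03,
       -0.0000e+00]), 'tool_pos': array([ 0.179, -0.546,  0.23 ]), 'tcp_rot': array([ 0.988,  0.157,  0.   , -0.001]), 'ft_force': array([ 0.05 , -0.171,  0.377]), 'moment': array([-0.021,  0.005,  0.017]), 'grasp_force': np.float64(0.0), 'opening': np.float64(0.085)}
top {'fx': 480.572, 'fy': 480.572, 'cx': 316.032, 'cy': 239.306, 'k1': -0.044, 'cam_to_world': [[0.029, 0.997, -0.069, 0.443], [-0.999, 0.03, 0.012, 0.068], [0.014, 0.069, 0.998, 1.219], [0.0, 0.0, 0.0, 1.0]]} 0.9959505208333334
side {'fx': 594.882, 'fy': 594.882, 'cx': 322.102, 'cy': 249.058, 'k1': 0.001, 'cam_to_world': [[0.995, 0.071, -0.064, 0.445], [-0.095, 0.689, -0.718, -0.868], [-0.007, 0.721, 0.693, 0.925], [0.0, 0.0, 0.0, 1.0]]} 0.9959537760416667
```

View pics/top0.png

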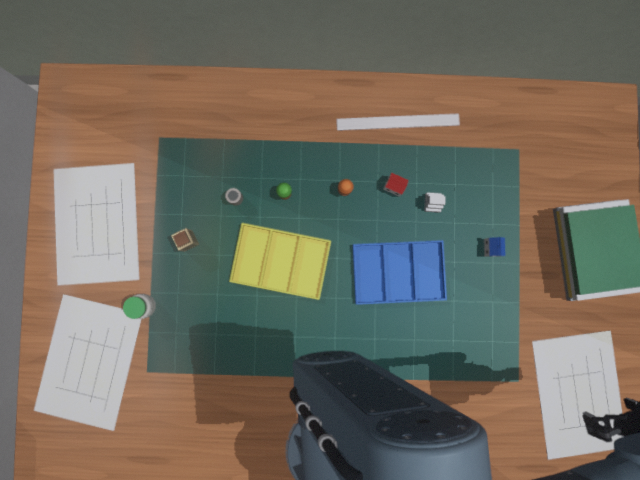

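View pics/side0.png

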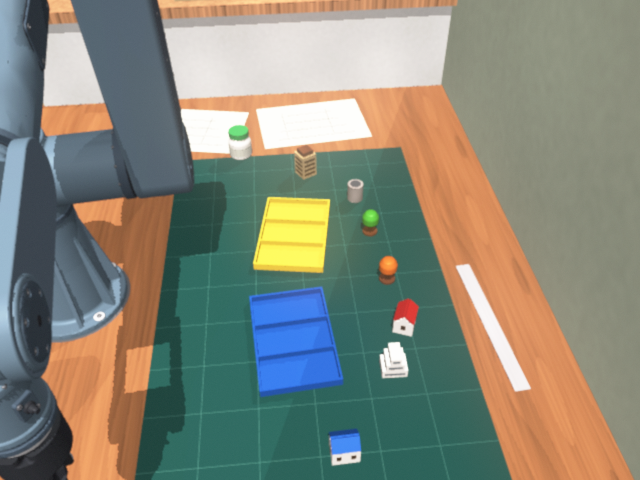

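Top view: tower (182,239), drum (233,196), green tree (284,190), orange tree (346,187), red house (396,185), terrace (434,202), blue house (495,247), yellow tray (280,261) and blue tray (400,272). The side view agrees with this.

```bash
python3 - <<'E'
from h import *
for n in('top0','side0'):
    f=np.load(f'pics/{n}.npz'); P=cloud(f,f['d']); h=cv2.cvtColor(f['p'],cv2.COLOR_RGB2HSV).astype(int)
    mat=P[240:260,330:350] if n=='top0' else P[200:230,200:240]
    print(n,'mat z',np.median(mat[...,2]).round(4),mat[...,2].std().round(4))
    for nm,lo,hi in(('yellow',22,35),('blue',108,125)):
        m=((h[...,0]>=lo)&(h[...,0]<=hi)&(h[...,1]>150)&(h[...,2]>70)&(abs(P[...,2]-.01)<.02)).astype(np.uint8)
        cs,_=cv2.findContours(m,0,1); k=max(cs,key=cv2.contourArea)
        # rim outline at 18 mm
        q=onplane(f,k.reshape(-1,2),.018 if n=='top0' else .018)[:,:2]
        print(nm,[np.round(x,4) for x in cv2.minAreaRect((q*1000).astype(np.float32))])
    x,y,z=np.moveaxis(P,-1,0)
    m=((z>.022)&(z<.1)&(x>.3)&(x<.9)&(abs(y-.03)<.48)).astype(np.uint8)
    N,L,st,_=cv2.connectedComponentsWithStats(m)
    for i in range(1,N):
        if st[i,4]<40: continue
        Q=P[L==i]; 
        t=Q[Q[:,2]>Q[:,2].max()-.012]
        r=cv2.minAreaRect((Q[:,:2]*1000).astype(np.float32)); print(st[i].tolist(),'zmax',Q[:,2].max().round(3),'rect',np.round(r[0],1),np.round(r[1],1),round(r[2],1),'topmean',(t.mean(0)[:2]*1000).round(1))
E
```

```text
top0 mat z -0.0013 0.0031
yellow [array([ 433.8249, -589.2175]), array([0., 0.]), np.float64(0.0)]
blue [array([447.0522, -90.996 ]), array([ 75.0731, 152.7774]), np.float64(87.0709)]
[384, 173, 24, 22, 320] zmax 0.057 rect [ 670.6 -141.6] [46.6 41.9] 67.8 topmean [ 669.8 -140.8]
[338, 179, 16, 16, 192] zmax 0.066 rect [657.7 -15.6] [35.8 35.6] 16.5 topmean [657.1 -15.3]
[277, 183, 15, 15, 183] zmax 0.063 rect [643.4 136.7] [34.9 34.8] 89.9 topmean [643.6 136.7]
[226, 188, 16, 17, 202] zmax 0.051 rect [627.  261.5] [37.8 36.3] 34.6 topmean [626.5 261.6]
[426, 193, 19, 17, 250] zmax 0.058 rect [ 631.3 -240.2] [39.4 39.4] 86.3 topmean [ 629.7 -240.4]
[172, 228, 25, 23, 371] zmax 0.079 rect [513.8 377.3] [41.5 41.8] 28.6 topmean [514.  377.4]
[487, 237, 18, 20, 325] zmax 0.057 rect [ 519.9 -397.3] [46.3 40.4] 2.1 topmean [ 520.1 -394.3]
[123, 294, 31, 25, 619] zmax 0.08 rect [348.9 479.3] [56.6 57.4] 62.8 topmean [348.5 481.5]
side0 mat z -0.0005 0.0534
yellow [array([467.5829, 133.4302]), array([242.7777, 151.1003]), np.float64(80.3004)]
blue [array([ 449.971 , -162.8709]), array([149.4426, 238.1105]), np.float64(4.1183)]
[229, 125, 23, 30, 550] zmax 0.079 rect [347.8 476.5] [59.1 58.5] 88.8 topmean [347.7 476.6]
[295, 145, 22, 29, 474] zmax 0.079 rect [514.4 374.9] [45.3 47.5] 27.2 topmean [514.5 373.5]
[348, 180, 16, 17, 222] zmax 0.049 rect [626.9 258.6] [41.3 36.4] 83.8 topmean [626.5 257.6]
[363, 210, 16, 18, 238] zmax 0.064 rect [643.5 130.9] [31.3 34.3] 84.7 topmean [643.7 131.7]
[380, 256, 18, 20, 281] zmax 0.063 rect [657.6 -19.8] [32.1 35.7] 80.0 topmean [656.3 -20.6]
[394, 299, 25, 31, 552] zmax 0.057 rect [ 670.  -144.7] [52.7 40.3] 67.5 topmean [ 670.  -146.4]
[382, 343, 25, 29, 522] zmax 0.059 rect [ 630.9 -243.3] [42.3 41.9] 89.5 topmean [ 629.1 -244.7]
[329, 429, 32, 31, 809] zmax 0.058 rect [ 519.5 -397.9] [46.5 42.2] 1.1 topmean [ 519.3 -400.6]
```

```bash
python3 - <<'E'
from h import *
a=cv2.imread('pics/top0.png');b=cv2.imread('pics/side0.png')
g=lambda i,u,v:cv2.resize(i[v-22:v+22,u-22:u+22],(264,264),interpolation=cv2.INTER_CUBIC)
cv2.imwrite('pics/comp.png',np.vstack([np.hstack([g(a,396,185),g(a,434,202),g(a,182,239)]),np.hstack([g(b,405,317),g(b,395,360),g(b,306,162)])]))
for n in('top0','side0'):
    f=np.load(f'pics/{n}.npz'); P=cloud(f,f['d']); h=cv2.cvtColor(f['p'],cv2.COLOR_RGB2HSV).astype(int)
    for nm,lo,hi in(('yellow',18,38),('blue',105,128)):
        m=((h[...,0]>=lo)&(h[...,0]<=hi)&(h[...,1]>120)&(h[...,2]>60)&(P[...,0]>.3)&(P[...,0]<.6)&(abs(P[...,1])<.3)).astype(np.uint8)
        m=cv2.morphologyEx(m,cv2.MORPH_CLOSE,np.ones((7,7)))
        cs,_=cv2.findContours(m,0,1); k=max(cs,key=cv2.contourArea)
        q=onplane(f,k.reshape(-1,2),.018)[:,:2]
        r=cv2.minAreaRect((q*1000).astype(np.float32)); B=cv2.boxPoints(r)
        e=[B[1]-B[0],B[2]-B[1]]; e=max(e,key=np.linalg.norm); 
        print(n,nm,np.round(r[0],1),np.round(r[1],1),'long dir yaw-90',np.round((np.degrees(np.arctan2(e[1],e[0]))-90+90)%180-90,1))
    x,y,z=np.moveaxis(P,-1,0)
    for nm,cx,cy in(('red',.670,-.143),('terr',.631,-.242),('tower',.514,.376)):
        for lo,hi in((.022,.1),(.03,.05),(.05,.07),(.07,.085)):
            Q=P[(abs(x-cx)<.045)&(abs(y-cy)<.045)&(z>lo)&(z<hi)]
            if len(Q)<15: continue
            r=cv2.minAreaRect((Q[:,:2]*1000).astype(np.float32));B=cv2.boxPoints(r);e=max([B[1]-B[0],B[2]-B[1]],key=np.linalg.norm)
            print(n,nm,lo,len(Q),np.round(r[0],1),np.round(r[1],1),'long dir',np.round(np.degrees(np.arctan2(e[1],e[0]))%180,1))
E
```

```text
top0 yellow [469.8 143.5] [224.3 147.2] long dir yaw-90 -9.7
top0 blue [ 450.9 -156.9] [150.9 229.9] long dir yaw-90 4.3
top0 red 0.022 320 [ 670.6 -141.6] [46.6 41.9] long dir 67.8
top0 red 0.03 229 [ 670.6 -141.6] [46.6 41.9] long dir 67.8
top0 red 0.05 76 [ 668.6 -141.1] [45.2 18.8] long dir 68.7
top0 terr 0.022 251 [ 629.6 -240.1] [39.4 42.8] long dir 176.3
top0 terr 0.03 123 [ 630.1 -240.4] [39.6 34.2] long dir 88.0
top0 terr 0.05 109 [ 629.9 -239.9] [37.9 20.3] long dir 89.7
top0 tower 0.022 371 [513.8 377.3] [41.5 41.8] long dir 118.6
top0 tower 0.03 47 [510.1 364.1] [27.6 54.7] long dir 163.0
top0 tower 0.05 153 [514.1 377.4] [40.9 41.8] long dir 118.3
top0 tower 0.07 155 [514.1 377.6] [30.7 30.4] long dir 29.6
side0 yellow [467.6 134.1] [246.8 153. ] long dir yaw-90 -9.7
side0 blue [ 449.9 -163.2] [151.1 239.9] long dir yaw-90 4.1
side0 red 0.022 552 [ 670.  -144.7] [52.7 40.3] long dir 67.5
side0 red 0.03 359 [ 670.3 -144.3] [51.7 40.3] long dir 67.9
side0 red 0.05 136 [ 671.  -144.3] [50.6 16.5] long dir 67.7
side0 terr 0.022 529 [ 629.  -243.6] [41.8 45.6] long dir 176.6
side0 terr 0.03 238 [ 629.4 -243.5] [41.9 34.3] long dir 87.1
side0 terr 0.05 209 [ 629.5 -242.8] [40.2 20. ] long dir 87.2
side0 tower 0.022 474 [514.4 374.9] [45.3 47.5] long dir 117.2
side0 tower 0.03 141 [510.3 362.9] [34.1 55.9] long dir 162.1
side0 tower 0.05 179 [514.9 374.5] [45.7 46. ] long dir 115.3
side0 tower 0.07 98 [514. 376.] [30.9 38.7] long dir 119.5
```

View pics/comp.png

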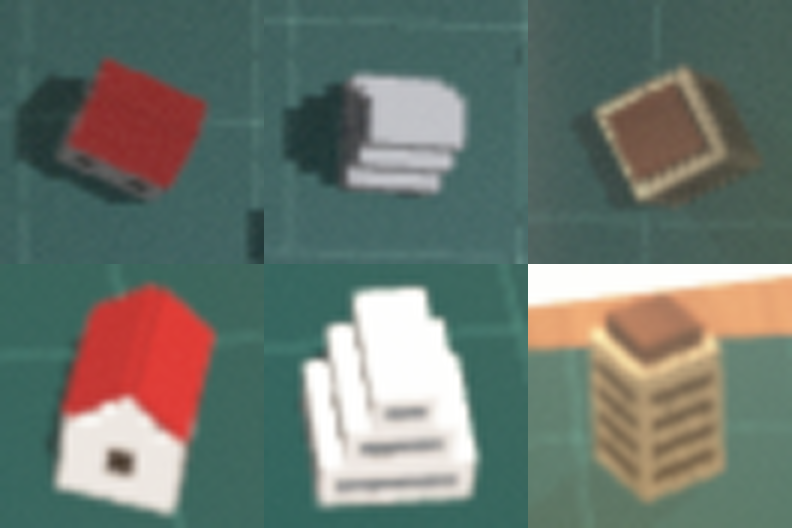

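Composite: the red house's ridge lies at about 68°. The terrace's flat stepped faces look along ±y, and the tower is at 28.5°. I'll start moving towards the tower.

```bash
cat >> h.py <<'E'
from scipy.spatial.transform import Rotation as Ro
def pose():
    s=robot.get_state(); R=Ro.from_quat(s['tcp_rot']).as_matrix(); return np.array(s['tool_pos']),R,s
def go(*targets):
    """targets (x,y,z mm, yaw of tool x deg or None) -> shifts in tool axes + roll, all from the present pose"""
    p,R,s=pose(); y0=np.degrees(np.arctan2(R[1,0],R[0,0]))
    print('now',np.round(p*1000,1),'yaw',round(y0,1),'t',round(s['t'],2),'tilt',np.round(R[:,2],4),'open',round(s['opening'],4))
    for x,y,z,w in targets:
        d=R.T@(np.array([x,y,z])/1000-p); print((x,y,z,w),'->',np.round(d,4).tolist(),'roll',0 if w is None else round((y0-w+180)%360-180,1))
E
python3 -c "
from h import *
go((480,-100,240,60),(505,376,220,118.5))"
```

```text
now [ 178.5 -546.   230.5] yaw 18.1 t 0.1 tilt [-2.0e-04  1.6e-03 -1.0e+00] open 0.0853
(480, -100, 240, 60) -> [0.4251, -0.3304, -0.0089] roll -41.9
(505, 376, 220, 118.5) -> [0.5967, -0.7751, 0.0119] roll -100.4
```

Emit:
{"api": "servo_tool", "payload": {"rows": [[0.085,[0.425,-0.33,-0.009],-42],[0.085,[0.425,-0.33,-0.009],-42],[0.085,[0.425,-0.33,-0.009],-42],[0.085,[0.425,-0.33,-0.009],-42],[0.085,[0.425,-0.33,-0.009],-42],[0.085,[0.425,-0.33,-0.009],-42],[0.085,[0.425,-0.33,-0.009],-42],[0.085,[0.425,-0.33,-0.009],-42],[0.085,[0.597,-0.775,0.012],-100.4],[0.085,[0.597,-0.775,0.012],-100.4],[0.085,[0.597,-0.775,0.012],-100.4],[0.085,[0.597,-0.775,0.012],-100.4]], "grip_force": 30}}

```text
t: 1.6
tool_pos: [0.4813, 0.1183, 0.2295]
tcp_rot: [0.62, 0.785, -0.0, 0.0]
ft_force: [1.6, -1.5, 1.4]
opening: 0.0851
grasp_force: 0.0
```

```bash
python3 -c "
from h import *
go((505,376,220,118.5))"
```

```text
now [481.3 118.3 229.5] yaw 103.4 t 1.6 tilt [ 1.e-04 -1.e-04 -1.e+00] open 0.0851
(505, 376, 220, 118.5) -> [0.2451, 0.0829, 0.0095] roll -15.1
```

Emit:
{"api": "servo_tool", "payload": {"rows": [[0.085,[0.245,0.083,0.01],-15],[0.085,[0.245,0.083,0.01],-15],[0.085,[0.245,0.083,0.01],-15],[0.085,[0.245,0.083,0.01],-15],[0.085,[0.245,0.083,0.01],-15],[0.085,[0.245,0.083,0.01],-15],[0.085,[0.245,0.083,0.01],-15]]}}

```text
t: 2.48
tool_pos: [0.5071, 0.3723, 0.2196]
tcp_rot: [0.515, 0.857, -0.0, 0.0]
ft_force: [0.1, -0.1, 0.3]
opening: 0.0851
grasp_force: 0.0
```

```bash
python3 -c "
from h import *
p,d,c=snap('wrist','w1'); P=cloud(c,d)
print((d>0).mean())
x,y,z=np.moveaxis(P,-1,0)
for lo,hi in((.05,.085),(.055,.069),(.071,.082)):
    Q=P[(abs(x-.514)<.05)&(abs(y-.376)<.05)&(z>lo)&(z<hi)]
    r=cv2.minAreaRect((Q[:,:2]*1000).astype(np.float32)); print(lo,len(Q),np.round(r[0],1),np.round(r[1],1),r[2],Q[:,2].mean())
go((514,376.5,220,118.5),(514,376.5,22,118.5))"
```

```text
0.9959505208333334
0.05 2330 [513.2 378.8] [40.  40.9] 28.437894821166992 0.06993015436084468
0.055 883 [513.3 378.7] [40.  40.5] 28.446840286254883 0.06371983726273037
0.071 1353 [513.4 378.7] [29.9 30.5] 28.440834045410156 0.07490912410585679
now [507.3 372.2 219.8] yaw 118.0 t 2.52 tilt [-1.e-04 -4.e-04 -1.e+00] open 0.0849
(514, 376.5, 220, 118.5) -> [0.0007, 0.0079, -0.0002] roll -0.5
(514, 376.5, 22, 118.5) -> [0.0007, 0.008, 0.1978] roll -0.5
```

View pics/w1.png

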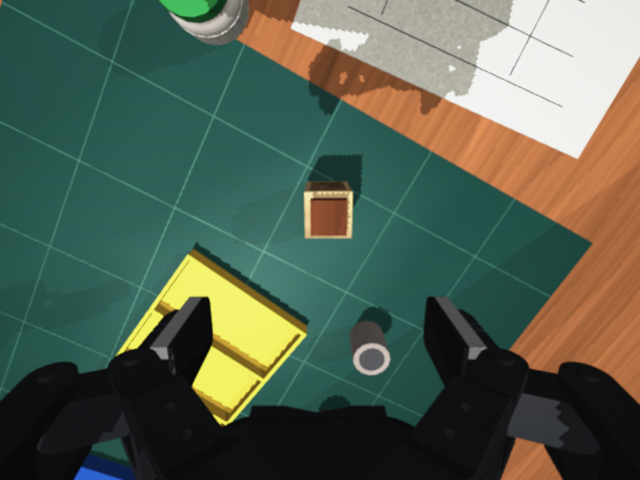

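Wrist view: tower at (328,210) and clear of the fingers, drum at (370,355). The wrist depth measures the tower as 40 x 40.5 mm, centred at about (513.5, 378), yaw 28.4°. Descend and grip.

Emit:
{"api": "servo_tool", "payload": {"rows": [[0.085,[0.002,0.008,0.03],-0.4],[0.085,[0.002,0.008,0.08],-0.4],[0.085,[0.002,0.008,0.13],-0.4],[0.085,[0.002,0.008,0.17],-0.4],[0.085,[0.002,0.008,0.195],-0.4],[0.085,[0.002,0.008,0.197],-0.4],[0.03,[0.002,0.008,0.197],-0.4],[0.03,[0.002,0.008,0.197],-0.4],[0.03,[0.002,0.008,0.197],-0.4],[0.03,[0.002,0.008,0.197],-0.4],[0.03,[0.002,0.008,0.197],-0.4],[0.03,[0.002,0.008,0.197],-0.4]], "grip_force": 30}}

```text
t: 4.03
tool_pos: [0.5143, 0.3797, 0.0245]
tcp_rot: [0.511, 0.859, 0.001, 0.001]
ft_force: [-0.1, -1.3, 6.4]
opening: 0.0398
grasp_force: 31.2
```

```bash
python3 -c "
from h import *
go((513.5,378,150,118.5))
print(robot.get_state()['grasp_force'])
x=.075*np.sin(np.radians(9.7));y=.075*np.cos(np.radians(9.7));print(x,y)"
```

```text
now [514.3 379.7  24.5] yaw 118.5 t 4.03 tilt [ 2.5e-03  9.0e-04 -1.0e+00] open 0.0398
(513.5, 378, 150, 118.5) -> [-0.0011, -0.0012, -0.1255] roll -0.0
31.159268617630005
0.012636703467375191 0.07392776018166401
```

```bash
python3 -c "
from h import *
go((514,380,140,118.5),(481.6,217.4,150,80.3))"
```

```text
now [514.3 379.7  24.5] yaw 118.5 t 4.03 tilt [ 2.5e-03  9.0e-04 -1.0e+00] open 0.0398
(514, 380, 140, 118.5) -> [0.0004, 0.0002, -0.1155] roll -0.0
(481.6, 217.4, 150, 80.3) -> [-0.1271, -0.1058, -0.1257] roll 38.2
```

Emit:
{"api": "servo_tool", "payload": {"rows": [[0.03,[0,0,-0.03],0],[0.03,[0,0,-0.08],0],[0.03,[0,0,-0.12],0],[0.03,[-0.04,-0.033,-0.126],10],[0.03,[-0.08,-0.067,-0.126],20],[0.03,[-0.115,-0.095,-0.126],30],[0.03,[-0.127,-0.106,-0.126],38.2],[0.03,[-0.127,-0.106,-0.126],38.2],[0.03,[-0.127,-0.106,-0.126],38.2],[0.03,[-0.127,-0.106,-0.126],38.2]]}}

```text
t: 5.28
tool_pos: [0.4806, 0.2179, 0.1487]
tcp_rot: [0.764, 0.646, 0.0, -0.0]
ft_force: [0.5, 0.9, -0.7]
opening: 0.04
grasp_force: 30.6
```

```bash
cat >> h.py <<'E'
def trayfit(c,P,p,lo,hi):
    h=cv2.cvtColor(p,cv2.COLOR_RGB2HSV).astype(int)
    m=(h[...,0]>=lo)&(h[...,0]<=hi)&(h[...,1]>120)&(h[...,2]>60)&(P[...,2]<.03)&(P[...,2]>-.01)
    Q=P[m]; rim=Q[Q[:,2]>.013]; r=cv2.minAreaRect((rim[:,:2]*1000).astype(np.float32)); return r,len(rim)
E
python3 -c "
from h import *
p,d,c=snap('wrist','w2'); P=cloud(c,d)
print(trayfit(c,P,p,18,38)); 
go((481.6,217.4,150,80.3),(481.6,217.4,30,80.3))"
```

```text
(((478.2825622558594, 201.27001953125), (110.68131256103516, 150.57888793945312), 80.35224151611328), 3326)
now [480.5 217.8 148.6] yaw 80.4 t 5.33 tilt [-0.e+00  1.e-04 -1.e+00] open 0.04
(481.6, 217.4, 150, 80.3) -> [-0.0003, 0.0011, -0.0014] roll 0.1
(481.6, 217.4, 30, 80.3) -> [-0.0003, 0.0011, 0.1186] roll 0.1
```

View pics/w2.png

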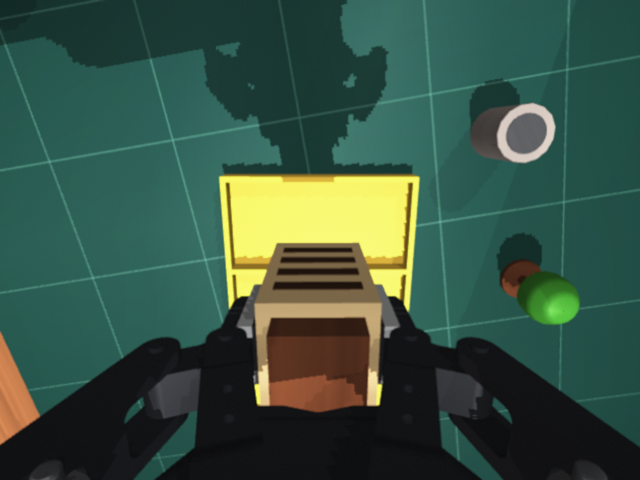

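The held tower is at about (318,330). The tray edge above it puts the bay centre at (481,217), so I'm over it and can lower.

Emit:
{"api": "servo_tool", "payload": {"rows": [[0.03,[0,0,0.03],0],[0.03,[0,0,0.07],0],[0.03,[0,0,0.1],0],[0.03,[0,0,0.112],0],[0.03,[0,0,0.116],0],[0.03,[0,0,0.118],0],[0.03,[0,0,0.119],0],[0.03,[0,0,0.119],0]]}}

```text
t: 6.32
tool_pos: [0.481, 0.2172, 0.0304]
tcp_rot: [0.765, 0.645, 0.001, 0.0]
ft_force: [-0.7, -0.2, -1.2]
opening: 0.0398
grasp_force: 30.6
```

Emit:
{"api": "servo_tool", "payload": {"rows": [[0.03,[0,0,0.001],0],[0.03,[0,0,0.0015],0],[0.03,[0,0,0.002],0],[0.03,[0,0,0.002],0]]}}

```text
t: 6.82
tool_pos: [0.4806, 0.2171, 0.0285]
tcp_rot: [0.764, 0.645, 0.0, 0.0]
ft_force: [-3.5, -0.2, 8.1]
opening: 0.0394
grasp_force: 31.5
```

Emit:
{"api": "servo_tool", "payload": {"rows": [[0.046,[0,0,0],0],[0.055,[0,0,0],0],[0.07,[0,0,0],0],[0.07,[0,0,0],0],[0.07,[0,0,-0.03],0],[0.07,[0,0,-0.08],0],[0.07,[0,0,-0.14],0],[0.07,[0,0,-0.19],0],[0.07,[0,0,-0.19],0],[0.07,[0,0,-0.19],0]]}}

```text
t: 8.07
tool_pos: [0.4801, 0.217, 0.2171]
tcp_rot: [0.765, 0.645, -0.0, -0.0]
ft_force: [-0.4, -0.7, 0.1]
opening: 0.0702
grasp_force: 0.0
```

```bash
python3 -c "
from h import *
p,d,c=snap('wrist','w3'); P=cloud(c,d);x,y,z=np.moveaxis(P,-1,0)
Q=P[(abs(x-.481)<.04)&(abs(y-.217)<.04)&(z>.03)];r=cv2.minAreaRect((Q[:,:2]*1000).astype(np.float32)); print(len(Q),r,Q[:,2].max())
go((640,-180,230,158),(640,-180,230,-22))"
```

```text
36474 ((480.71441650390625, 217.98187255859375), (42.41360855102539, 84.75634765625), 80.87229919433594) 0.31746709225949016
now [479.6 216.8 216.2] yaw 80.3 t 8.12 tilt [-2.4e-03 -5.0e-04 -1.0e+00] open 0.0701
(640, -180, 230, 158) -> [-0.364, 0.2252, -0.014] roll -77.7
(640, -180, 230, -22) -> [-0.364, 0.2252, -0.014] roll 102.3
```

```bash
python3 -c "
from h import *
go((668,-143,220,68))"
```

```text
now [479.6 216.8 216.2] yaw 80.3 t 8.12 tilt [-2.4e-03 -5.0e-04 -1.0e+00] open 0.0701
(668, -143, 220, 68) -> [-0.3228, 0.2466, -0.0041] roll 12.3
```

Emit:
{"api": "servo_tool", "payload": {"rows": [[0.08,[-0.04,0.031,-0.004],4],[0.08,[-0.09,0.069,-0.004],8],[0.08,[-0.14,0.107,-0.004],12.3],[0.08,[-0.19,0.145,-0.004],12.3],[0.08,[-0.24,0.183,-0.004],12.3],[0.08,[-0.29,0.222,-0.004],12.3],[0.08,[-0.323,0.247,-0.004],12.3],[0.08,[-0.323,0.247,-0.004],12.3],[0.08,[-0.323,0.247,-0.004],12.3],[0.08,[-0.323,0.247,-0.004],12.3]]}}

```text
t: 9.38
tool_pos: [0.6687, -0.1415, 0.221]
tcp_rot: [0.829, 0.56, -0.0, -0.001]
ft_force: [0.2, -0.3, 0.3]
opening: 0.0798
grasp_force: 0.0
```

```bash
cat >> h.py <<'E'
def meas(P,cx,cy,*bands):
    x,y,z=np.moveaxis(P,-1,0)
    for lo,hi in bands:
        Q=P[(np.hypot(x-cx,y-cy)<.045)&(z>lo)&(z<hi)]
        if len(Q)<15: continue
        r=cv2.minAreaRect((Q[:,:2]*1000).astype(np.float32));B=cv2.boxPoints(r);e=max([B[1]-B[0],B[2]-B[1]],key=np.linalg.norm)
        print((lo,hi),len(Q),np.round(r[0],1),np.round(r[1],1),'long dir',np.round(np.degrees(np.arctan2(e[1],e[0]))%180,1),'zmax',Q[:,2].max().round(4))
E
python3 -c "
from h import *
p,d,c=snap('wrist','w4'); P=cloud(c,d)
meas(P,.67,-.143,(.02,.08),(.04,.08),(.035,.042),(.048,.06))
meas(P,.63,-.241,(.02,.08),(.04,.06),(.048,.06))
go((670,-143,220,68),(670,-143,5,68))"
```

```text
(0.02, 0.08) 2390 [ 670.  -141.6] [46.7 40.2] long dir 67.3 zmax 0.0568
(0.04, 0.08) 2014 [ 670.  -141.7] [46.8 37. ] long dir 69.0 zmax 0.0568
(0.035, 0.042) 506 [ 669.9 -141.8] [46.5 40.2] long dir 67.1 zmax 0.042
(0.048, 0.06) 1065 [ 669.8 -141.6] [46.7 20.9] long dir 67.0 zmax 0.0568
(0.02, 0.08) 1782 [ 629.2 -240.2] [39.8 45.9] long dir 177.6 zmax 0.0561
(0.04, 0.06) 941 [ 629.3 -240.2] [39.8 20.3] long dir 88.0 zmax 0.0561
(0.048, 0.06) 826 [ 629.2 -240.2] [39.8 20.2] long dir 87.7 zmax 0.0561
now [ 668.9 -141.5  221.4] yaw 68.1 t 9.43 tilt [-7.e-04  5.e-04 -1.e+00] open 0.08
(670, -143, 220, 68) -> [-0.001, 0.0016, 0.0014] roll 0.1
(670, -143, 5, 68) -> [-0.001, 0.0018, 0.2164] roll 0.1
```

Emit:
{"api": "servo_tool", "payload": {"rows": [[0.08,[0,0.001,0.04],0.8],[0.08,[0,0.001,0.09],0.8],[0.08,[0,0.001,0.14],0.8],[0.08,[0,0.001,0.185],0.8],[0.08,[0,0.001,0.21],0.8],[0.08,[0,0.001,0.216],0.8],[0.08,[0,0.001,0.216],0.8],[0.03,[0,0.001,0.216],0.8],[0.03,[0,0.001,0.216],0.8],[0.03,[0,0.001,0.216],0.8],[0.03,[0,0.001,0.216],0.8],[0.03,[0,0.001,0.216],0.8]], "grip_force": 25}}

```text
t: 10.92
tool_pos: [0.6712, -0.1438, 0.0073]
tcp_rot: [0.833, 0.553, 0.001, 0.001]
ft_force: [-1.5, 0.5, 6.4]
opening: 0.0391
grasp_force: 24.6
```

```bash
python3 -c "
from h import *
go((670,-142,130,67),(468.5,143.5,150,80.3))"
```

```text
now [ 671.2 -143.8    7.3] yaw 67.2 t 10.93 tilt [ 1.9e-03 -7.0e-04 -1.0e+00] open 0.0391
(670, -142, 130, 67) -> [0.0012, -0.0015, -0.1227] roll 0.2
(468.5, 143.5, 150, 80.3) -> [0.1861, -0.298, -0.1433] roll -13.1
```

Emit:
{"api": "servo_tool", "payload": {"rows": [[0.03,[0,0,-0.03],0],[0.03,[0,0,-0.08],0],[0.03,[0,0,-0.13],0],[0.03,[0.02,-0.032,-0.143],-3],[0.03,[0.045,-0.072,-0.143],-7],[0.03,[0.075,-0.12,-0.143],-13],[0.03,[0.1,-0.165,-0.143],-13],[0.03,[0.13,-0.21,-0.143],-13],[0.03,[0.16,-0.255,-0.143],-13],[0.03,[0.182,-0.292,-0.143],-13],[0.03,[0.186,-0.298,-0.143],-13],[0.03,[0.186,-0.298,-0.143],-13]]}}

```text
t: 12.42
tool_pos: [0.4681, 0.1436, 0.1491]
tcp_rot: [0.765, 0.644, 0.0, 0.0]
ft_force: [0.3, 0.8, -0.0]
opening: 0.0384
grasp_force: 25.3
```

```bash
python3 -c "
from h import *
go((468.5,143,20,80.3))
p,d,c=snap('wrist','w5'); P=cloud(c,d);meas(P,.481,.217,(.03,.09),(.072,.09),(.055,.072))
print(trayfit(c,P,p,18,38))"
```

```text
now [468.1 143.6 149.1] yaw 80.2 t 12.43 tilt [ 1.1e-03 -3.0e-04 -1.0e+00] open 0.0384
(468.5, 143, 20, 80.3) -> [-0.0006, 0.0003, 0.1291] roll -0.1
(0.03, 0.09) 4858 [480.5 217.4] [40.3 40. ] long dir 80.3 zmax 0.0815
(0.072, 0.09) 3028 [480.4 217.2] [30.3 30. ] long dir 80.2 zmax 0.0815
(0.055, 0.072) 1830 [480.5 217.4] [40.3 40. ] long dir 80.3 zmax 0.0699
(((471.8210754394531, 161.97402954101562), (190.9769744873047, 150.96937561035156), 80.25691223144531), 6379)
```

View pics/w5.png

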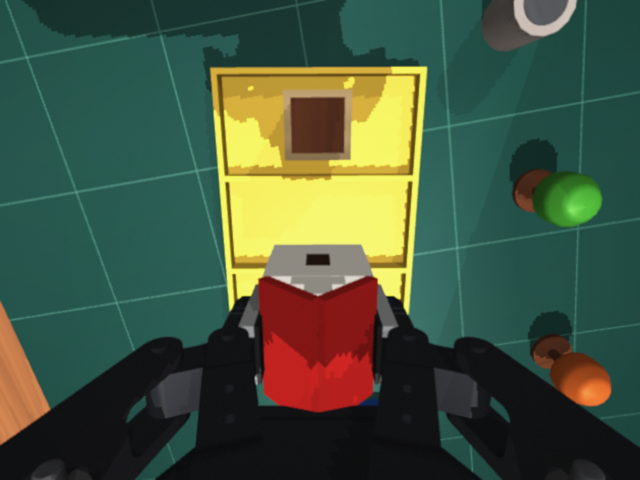

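The tower stands centred in its bay at (318,125). The red house is square in the grip over the middle bay.

Emit:
{"api": "servo_tool", "payload": {"rows": [[0.03,[-0.001,0,0.03],0],[0.03,[-0.001,0,0.08],0],[0.03,[-0.001,0,0.115],0],[0.03,[-0.001,0,0.13],0],[0.03,[-0.001,0,0.134],0],[0.03,[-0.001,0,0.136],0],[0.03,[-0.001,0,0.137],0],[0.03,[-0.001,0,0.138],0],[0.03,[-0.001,0,0.138],0]]}}

```text
t: 13.6
tool_pos: [0.4682, 0.1427, 0.0113]
tcp_rot: [0.765, 0.644, 0.001, 0.0]
ft_force: [0.2, 0.8, 2.2]
opening: 0.0389
grasp_force: 25.4
```

Emit:
{"api": "servo_tool", "payload": {"rows": [[0.03,[0,0,0.0005],0],[0.03,[0,0,0.001],0],[0.03,[0,0,0.001],0]]}}

```text
t: 13.98
tool_pos: [0.4683, 0.1428, 0.0112]
tcp_rot: [0.765, 0.644, 0.0, 0.0]
ft_force: [-4.5, -0.3, 14.7]
opening: 0.0387
grasp_force: 25.8
```

Emit:
{"api": "servo_tool", "payload": {"rows": [[0.03,[0,0,-0.0007],0],[0.044,[0,0,-0.0007],0],[0.055,[0,0,-0.0007],0],[0.065,[0,0,-0.0007],0],[0.065,[0,0,-0.0007],0],[0.065,[0,0,-0.03],0],[0.065,[0,0,-0.08],0],[0.065,[0,0,-0.14],0],[0.065,[0,0,-0.2],0],[0.065,[0,0,-0.205],0],[0.065,[0,0,-0.205],0]]}}

```text
t: 15.35
tool_pos: [0.4675, 0.1426, 0.2146]
tcp_rot: [0.765, 0.644, 0.0, 0.0]
ft_force: [-0.5, 0.5, -0.2]
opening: 0.065
grasp_force: 0.0
```

```bash
python3 -c "
from h import *
go((643.5,135,220,80.3))"
```

```text
now [467.5 142.6 214.6] yaw 80.2 t 15.35 tilt [ 4.e-04  0.e+00 -1.e+00] open 0.065
(643.5, 135, 220, 80.3) -> [0.0226, 0.1747, -0.0054] roll -0.1
```

Emit:
{"api": "servo_tool", "payload": {"rows": [[0.07,[0.005,0.04,-0.005],0],[0.07,[0.012,0.09,-0.005],0],[0.07,[0.018,0.14,-0.005],0],[0.07,[0.0225,0.17,-0.005],0],[0.07,[0.0225,0.175,-0.005],0],[0.07,[0.0225,0.175,-0.005],0],[0.07,[0.0225,0.175,-0.005],0]]}}

```text
t: 16.23
tool_pos: [0.6425, 0.1352, 0.2191]
tcp_rot: [0.765, 0.644, -0.001, -0.001]
ft_force: [0.2, -0.3, -0.7]
opening: 0.07
grasp_force: 0.0
```

```bash
python3 -c "
from h import *
p,d,c=snap('wrist','w6'); P=cloud(c,d)
meas(P,.6435,.136,(.028,.08),(.05,.08))
go((643.5,135,17,80.3))"
```

```text
(0.028, 0.08) 1412 [643.5 139.8] [36.5 36.4] long dir 38.7 zmax 0.0624
(0.05, 0.08) 1116 [643.4 139.5] [33.6 32.7] long dir 13.6 zmax 0.0624
now [642.8 135.2 219.6] yaw 80.2 t 16.27 tilt [-7.e-04 -0.e+00 -1.e+00] open 0.07
(643.5, 135, 17, 80.3) -> [-0.0001, 0.0009, 0.2026] roll -0.1
```

Emit:
{"api": "servo_tool", "payload": {"rows": [[0.07,[0.003,0,0.04],0],[0.07,[0.003,0,0.09],0],[0.07,[0.003,0,0.14],0],[0.07,[0.003,0,0.18],0],[0.07,[0.003,0,0.2],0],[0.07,[0.003,0,0.202],0],[0.07,[0.003,0,0.202],0],[0.03,[0.003,0,0.202],0],[0.03,[0.003,0,0.202],0],[0.03,[0.003,0,0.202],0],[0.03,[0.003,0,0.202],0],[0.03,[0.003,0,0.202],0]], "grip_force": 22}}

```text
t: 17.77
tool_pos: [0.6456, 0.138, 0.0194]
tcp_rot: [0.765, 0.644, 0.001, 0.001]
ft_force: [-1.4, -0.4, 6.1]
opening: 0.0366
grasp_force: 22.1
```

```bash
python3 -c "
from h import *
go((643,138,140,80.3),(456,69.7,160,80.3))"
```

```text
now [645.6 138.   19.4] yaw 80.2 t 17.77 tilt [ 2.5e-03  1.0e-04 -1.0e+00] open 0.0366
(643, 138, 140, 80.3) -> [-0.0003, -0.0022, -0.1206] roll -0.1
(456, 69.7, 160, 80.3) -> [-0.0995, -0.1748, -0.1411] roll -0.1
```

Emit:
{"api": "servo_tool", "payload": {"rows": [[0.03,[0,0,-0.02],0],[0.03,[0,0,-0.06],0],[0.03,[0,0,-0.11],0],[0.03,[0,0,-0.141],0],[0.03,[-0.02,-0.035,-0.141],0],[0.03,[-0.045,-0.079,-0.141],0],[0.03,[-0.07,-0.123,-0.141],0],[0.03,[-0.09,-0.16,-0.141],0],[0.03,[-0.099,-0.175,-0.141],0],[0.03,[-0.099,-0.175,-0.141],0],[0.03,[-0.099,-0.175,-0.141],0]]}}

```text
t: 19.15
tool_pos: [0.4561, 0.0702, 0.1596]
tcp_rot: [0.765, 0.644, 0.001, 0.001]
ft_force: [1.1, 0.1, -1.0]
opening: 0.0369
grasp_force: 22.4
```

```bash
python3 -c "
from h import *
go((456.3,69.7,24,80.3))
p,d,c=snap('wrist','w7'); P=cloud(c,d);meas(P,.4685,.1435,(.025,.09),(.05,.09))
print(trayfit(c,P,p,18,38))"
```

```text
now [456.1  70.2 159.6] yaw 80.2 t 19.15 tilt [ 2.e-03 -1.e-04 -1.e+00] open 0.0369
(456.3, 69.7, 24, 80.3) -> [-0.0005, -0.0, 0.1356] roll -0.1
(0.025, 0.09) 4288 [468.2 144.5] [46.6 40.5] long dir 80.4 zmax 0.06
(0.05, 0.09) 2503 [468.2 144.5] [46.6 25. ] long dir 80.8 zmax 0.06
(((466.0482482910156, 128.2787322998047), (198.8001251220703, 151.17324829101562), 80.30123901367188), 6772)
```

View pics/w7.png

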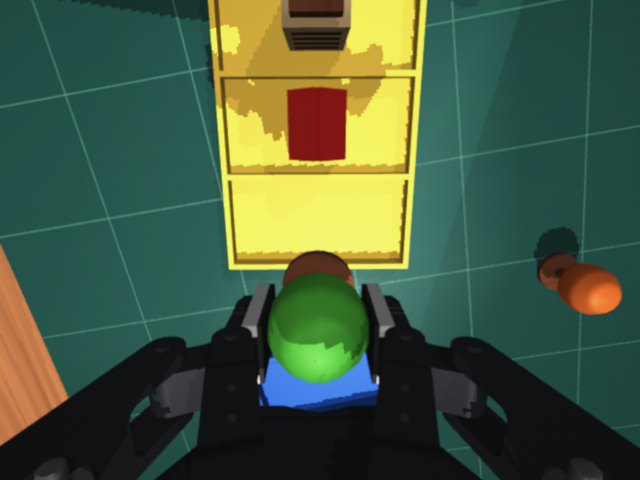

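The red house stands centred in the middle bay at (317,124). The green tree is upright in the grip over the last yellow bay.

Emit:
{"api": "servo_tool", "payload": {"rows": [[0.03,[0,0,0.03],0],[0.03,[0,0,0.08],0],[0.03,[0,0,0.115],0],[0.03,[0,0,0.13],0],[0.03,[0,0,0.133],0],[0.03,[0,0,0.135],0],[0.03,[0,0,0.136],0],[0.03,[0,0,0.137],0],[0.03,[0,0,0.137],0]]}}

```text
t: 20.32
tool_pos: [0.4562, 0.0701, 0.0234]
tcp_rot: [0.765, 0.644, 0.001, 0.001]
ft_force: [-2.7, 0.3, 10.3]
opening: 0.0364
grasp_force: 23.2
```

Contact felt at the expected height; release.

Emit:
{"api": "servo_tool", "payload": {"rows": [[0.03,[0,0,-0.0005],0],[0.044,[0,0,-0.0005],0],[0.055,[0,0,-0.0005],0],[0.065,[0,0,-0.0005],0],[0.065,[0,0,-0.0005],0],[0.065,[0,0,-0.03],0],[0.065,[0,0,-0.08],0],[0.065,[0,0,-0.14],0],[0.065,[0,0,-0.195],0],[0.065,[0,0,-0.195],0],[0.065,[0,0,-0.195],0]]}}

```text
t: 21.7
tool_pos: [0.4546, 0.0703, 0.2161]
tcp_rot: [0.765, 0.644, -0.0, -0.0]
ft_force: [-0.0, -1.2, 0.5]
opening: 0.0652
grasp_force: 0.0
```

```bash
python3 -c "
from h import *
go((629.3,-241.5,215,177.8),(629.3,-241.5,215,-2.2))"
```

```text
now [454.6  70.3 216.1] yaw 80.2 t 21.7 tilt [-6.e-04  1.e-04 -1.e+00] open 0.0652
(629.3, -241.5, 215, 177.8) -> [-0.2773, 0.2254, 0.0009] roll -97.6
(629.3, -241.5, 215, -2.2) -> [-0.2773, 0.2254, 0.0009] roll 82.4
```

Emit:
{"api": "servo_tool", "payload": {"rows": [[0.075,[-0.03,0.024,0],9],[0.075,[-0.06,0.049,0],19],[0.075,[-0.095,0.077,0],29],[0.075,[-0.13,0.106,0],39],[0.075,[-0.165,0.134,0],49],[0.075,[-0.2,0.163,0],59],[0.075,[-0.24,0.195,0],69],[0.075,[-0.265,0.215,0],78],[0.075,[-0.277,0.225,0],82.4],[0.075,[-0.277,0.225,0],82.4],[0.075,[-0.277,0.225,0],82.4],[0.075,[-0.277,0.225,0],82.4]]}}

```text
t: 23.2
tool_pos: [0.629, -0.2401, 0.2162]
tcp_rot: [1.0, -0.019, -0.0, -0.0]
ft_force: [0.0, -0.8, 0.7]
opening: 0.0747
grasp_force: 0.0
```

```bash
python3 -c "
from h import *
p,d,c=snap('wrist','w8'); P=cloud(c,d)
meas(P,.63,-.241,(.015,.08),(.04,.06),(.048,.06))
go((629.3,-241,6,-2.2))"
```

```text
(0.015, 0.08) 2034 [ 629.3 -240. ] [37.9 46.2] long dir 178.1 zmax 0.0564
(0.04, 0.06) 1142 [ 632.4 -240. ] [37.9 27.1] long dir 87.7 zmax 0.0564
(0.048, 0.06) 1067 [ 629.2 -240. ] [37.6 20.7] long dir 88.0 zmax 0.0564
now [ 629.2 -240.2  216.5] yaw -2.1 t 23.25 tilt [-3.e-04  3.e-04 -1.e+00] open 0.0749
(629.3, -241, 6, -2.2) -> [0.0002, 0.0008, 0.2105] roll 0.1
```

Terrace measured directly below, at (629.3, -240), yaw -2°.

Emit:
{"api": "servo_tool", "payload": {"rows": [[0.075,[0,0,0.04],0],[0.075,[0,0,0.09],0],[0.075,[0,0,0.14],0],[0.075,[0,0,0.185],0],[0.075,[0,0,0.207],0],[0.075,[0,0,0.21],0],[0.075,[0,0,0.21],0],[0.03,[0,0,0.21],0],[0.03,[0,0,0.21],0],[0.03,[0,0,0.21],0],[0.03,[0,0,0.21],0],[0.03,[0,0,0.21],0]], "grip_force": 28}}

```text
t: 24.75
tool_pos: [0.6304, -0.2418, 0.0083]
tcp_rot: [1.0, -0.02, 0.001, 0.001]
ft_force: [-0.5, -0.0, 6.4]
opening: 0.0378
grasp_force: 28.9
```

```bash
python3 -c "
from h import *
go((629.3,-241,140,-2),(456,-231.8,150,94.2))"
```

```text
now [ 630.4 -241.8    8.3] yaw -2.2 t 24.75 tilt [ 0.0021 -0.0012 -1.    ] open 0.0378
(629.3, -241, 140, -2) -> [-0.0009, -0.0006, -0.1317] roll -0.2
(456, -231.8, 150, 94.2) -> [-0.1744, -0.003, -0.1421] roll -96.4
```

Emit:
{"api": "servo_tool", "payload": {"rows": [[0.03,[0,0,-0.03],0],[0.03,[0,0,-0.08],0],[0.03,[0,0,-0.125],-6],[0.03,[-0.025,-0.001,-0.142],-16],[0.03,[-0.05,-0.001,-0.142],-26],[0.03,[-0.075,-0.001,-0.142],-36],[0.03,[-0.1,-0.002,-0.142],-46],[0.03,[-0.125,-0.002,-0.142],-56],[0.03,[-0.15,-0.003,-0.142],-66],[0.03,[-0.165,-0.003,-0.142],-76],[0.03,[-0.174,-0.003,-0.142],-86],[0.03,[-0.174,-0.003,-0.142],-96.4]]}}

```text
t: 26.25
tool_pos: [0.4549, -0.2312, 0.1487]
tcp_rot: [0.679, 0.734, -0.0, -0.0]
ft_force: [0.2, 0.9, -0.2]
opening: 0.0378
grasp_force: 28.3
```

Emit:
{"api": "servo_tool", "payload": {"rows": [[0.03,[0,0,0],0],[0.03,[0,0,0],0],[0.03,[0,0,0],0]]}}

```text
t: 26.62
tool_pos: [0.4558, -0.2313, 0.1487]
tcp_rot: [0.682, 0.732, 0.0, -0.0]
ft_force: [0.2, 0.2, -0.3]
opening: 0.0382
grasp_force: 28.3
```

```bash
python3 -c "
from h import *
go((456,-231.8,12,94.2))
p,d,c=snap('wrist','w9'); P=cloud(c,d)
print(trayfit(c,P,p,105,128))"
```

```text
now [ 455.8 -231.3  148.7] yaw 94.1 t 26.62 tilt [-0.  0. -1.] open 0.0382
(456, -231.8, 12, 94.2) -> [-0.0005, 0.0002, 0.1367] roll -0.1
(((451.1033020019531, -173.7032470703125), (150.75779724121094, 195.47923278808594), 4.062984943389893), 7017)
```

View pics/w9.png

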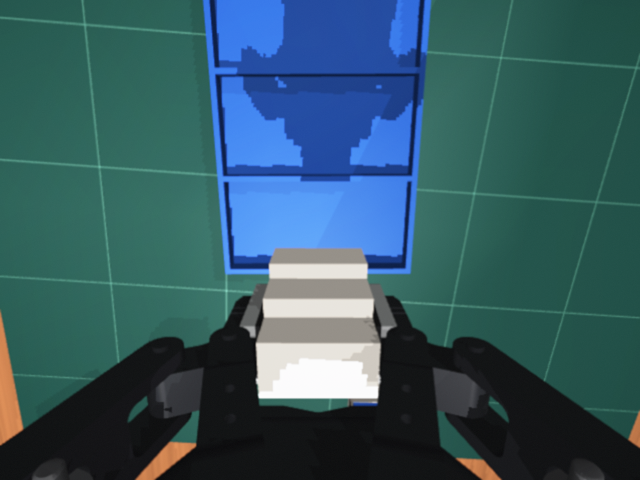

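The blue tray's near edge at row 272 puts the bay centre at (455,-232). The terrace is held straight above it, so lower.

Emit:
{"api": "servo_tool", "payload": {"rows": [[0.03,[0,0,0.03],0],[0.03,[0,0,0.08],0],[0.03,[0,0,0.115],0],[0.03,[0,0,0.129],0],[0.03,[0,0,0.133],0],[0.03,[0,0,0.135],0],[0.03,[0,0,0.136],0],[0.03,[0,0,0.137],0],[0.03,[0,0,0.137],0]]}}

```text
t: 27.8
tool_pos: [0.4562, -0.2317, 0.0123]
tcp_rot: [0.681, 0.732, 0.0, 0.001]
ft_force: [-0.3, 0.0, 1.4]
opening: 0.0377
grasp_force: 28.6
```

Emit:
{"api": "servo_tool", "payload": {"rows": [[0.03,[0,0,0.0005],0],[0.03,[0,0,0.001],0],[0.03,[0,0,0.001],0]]}}

```text
t: 28.18
tool_pos: [0.4562, -0.2318, 0.0122]
tcp_rot: [0.681, 0.732, -0.0, 0.0]
ft_force: [-3.7, 1.6, 13.5]
opening: 0.0382
grasp_force: 30.0
```

Emit:
{"api": "servo_tool", "payload": {"rows": [[0.03,[0,0,-0.0007],0],[0.044,[0,0,-0.0007],0],[0.055,[0,0,-0.0007],0],[0.065,[0,0,-0.0007],0],[0.065,[0,0,-0.0007],0],[0.065,[0,0,-0.03],0],[0.065,[0,0,-0.08],0],[0.065,[0,0,-0.14],0],[0.065,[0,0,-0.2],0],[0.065,[0,0,-0.205],0],[0.065,[0,0,-0.205],0]]}}

```text
t: 29.55
tool_pos: [0.4556, -0.2313, 0.2155]
tcp_rot: [0.681, 0.732, 0.0, 0.0]
ft_force: [-0.4, 0.3, -0.6]
opening: 0.065
grasp_force: 0.0
```

```bash
python3 -c "
from h import *
go((657.2,-17,215,94.2))"
```

```text
now [ 455.6 -231.3  215.5] yaw 94.2 t 29.55 tilt [ 3.e-04 -2.e-04 -1.e+00] open 0.065
(657.2, -17, 215, 94.2) -> [0.1991, 0.2166, 0.0005] roll -0.0
```

Emit:
{"api": "servo_tool", "payload": {"rows": [[0.07,[0.03,0.033,0],0],[0.07,[0.065,0.071,0],0],[0.07,[0.1,0.109,0],0],[0.07,[0.135,0.147,0],0],[0.07,[0.17,0.185,0],0],[0.07,[0.192,0.209,0],0],[0.07,[0.199,0.217,0],0],[0.07,[0.199,0.217,0],0],[0.07,[0.199,0.217,0],0]]}}

```text
t: 30.68
tool_pos: [0.6567, -0.0182, 0.2149]
tcp_rot: [0.681, 0.732, -0.001, -0.001]
ft_force: [-0.1, 0.4, 0.4]
opening: 0.0698
grasp_force: 0.0
```

```bash
python3 -c "
from h import *
p,d,c=snap('wrist','w10'); P=cloud(c,d)
meas(P,.657,-.016,(.028,.08),(.05,.08))
go((657.3,-14.5,17,94.2))"
```

```text
(0.028, 0.08) 1451 [657.2 -13.3] [36.9 36.5] long dir 56.6 zmax 0.0625
(0.05, 0.08) 1139 [657.6 -13.3] [33.5 33.6] long dir 140.1 zmax 0.0625
now [656.9 -18.3 215.3] yaw 94.1 t 30.73 tilt [-1.e-03 -1.e-04 -1.e+00] open 0.0699
(657.3, -14.5, 17, 94.2) -> [0.0037, 0.0009, 0.1983] roll -0.1
```

Emit:
{"api": "servo_tool", "payload": {"rows": [[0.07,[0.0035,0.0005,0.04],0],[0.07,[0.0035,0.0005,0.09],0],[0.07,[0.0035,0.0005,0.14],0],[0.07,[0.0035,0.0005,0.18],0],[0.07,[0.0035,0.0005,0.196],0],[0.07,[0.0035,0.0005,0.198],0],[0.07,[0.0035,0.0005,0.198],0],[0.03,[0.0035,0.0005,0.198],0],[0.03,[0.0035,0.0005,0.198],0],[0.03,[0.0035,0.0005,0.198],0],[0.03,[0.0035,0.0005,0.198],0],[0.03,[0.0035,0.0005,0.198],0]], "grip_force": 22}}

```text
t: 32.22
tool_pos: [0.6589, -0.0137, 0.0193]
tcp_rot: [0.681, 0.732, 0.001, 0.001]
ft_force: [-1.0, 0.7, 6.6]
opening: 0.0367
grasp_force: 21.9
```

```bash
python3 -c "
from h import *
go((450,-158.5,160,94.2))"
```

```text
now [658.9 -13.7  19.3] yaw 94.2 t 32.23 tilt [ 2.1e-03 -5.0e-04 -1.0e+00] open 0.0367
(450, -158.5, 160, 94.2) -> [-0.1293, -0.2186, -0.1411] roll -0.0
```

Emit:
{"api": "servo_tool", "payload": {"rows": [[0.03,[0,0,-0.02],0],[0.03,[0,0,-0.06],0],[0.03,[0,0,-0.11],0],[0.03,[0,0,-0.141],0],[0.03,[-0.009,-0.035,-0.141],0],[0.03,[-0.02,-0.08,-0.141],0],[0.03,[-0.032,-0.13,-0.141],0],[0.03,[-0.044,-0.18,-0.141],0],[0.03,[-0.051,-0.21,-0.141],0],[0.03,[-0.053,-0.219,-0.141],0],[0.03,[-0.053,-0.219,-0.141],0],[0.03,[-0.053,-0.219,-0.141],0]]}}

```text
t: 33.72
tool_pos: [0.4445, -0.0824, 0.1592]
tcp_rot: [0.681, 0.732, 0.0, 0.001]
ft_force: [-0.4, 1.1, -0.6]
opening: 0.037
grasp_force: 22.5
```

```bash
python3 -c "
from h import *
go((444.5,-82.7,24,94.2))
p,d,c=snap('wrist','w11'); P=cloud(c,d)
print(trayfit(c,P,p,105,128)); meas(P,.456,.0697,(.025,.09),(.052,.09));meas(P,.4685,.1435,(.025,.09))"
```

```text
now [444.5 -82.4 159.2] yaw 94.2 t 33.73 tilt [ 1.1e-03 -3.0e-04 -1.0e+00] open 0.037
(444.5, -82.7, 24, 94.2) -> [-0.0003, -0.0001, 0.1352] roll -0.0
(((445.717041015625, -102.44383239746094), (150.88702392578125, 118.69293212890625), 4.441302299499512), 3232)
(0.025, 0.09) 1452 [455.9  59.4] [36.1 14.6] long dir 1.4 zmax 0.0641
(0.052, 0.09) 979 [456.8  59.4] [33.7 13. ] long dir 4.1 zmax 0.0641
```

View pics/w11.png

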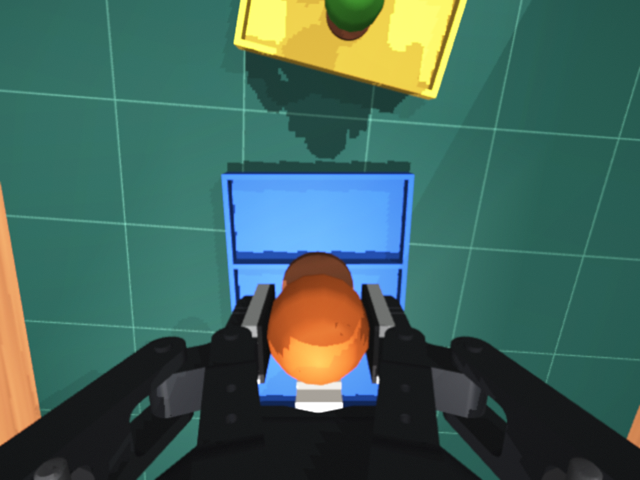

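The green tree is upright in the yellow tray. The orange tree is held over the far blue bay, whose centre measures (444,-83). Lower.

Emit:
{"api": "servo_tool", "payload": {"rows": [[0.03,[0,0,0.03],0],[0.03,[0,0,0.08],0],[0.03,[0,0,0.115],0],[0.03,[0,0,0.13],0],[0.03,[0,0,0.133],0],[0.03,[0,0,0.135],0],[0.03,[0,0,0.136],0],[0.03,[0,0,0.1365],0],[0.03,[0,0,0.1365],0]]}}

```text
t: 34.9
tool_pos: [0.4442, -0.0828, 0.0232]
tcp_rot: [0.681, 0.732, 0.0, 0.001]
ft_force: [-1.6, -0.2, 6.2]
opening: 0.0368
grasp_force: 22.9
```

Contact; release, rise and withdraw from the view.

Emit:
{"api": "servo_tool", "payload": {"rows": [[0.03,[0,0,0],0],[0.044,[0,0,0],0],[0.055,[0,0,0],0],[0.065,[0,0,0],0],[0.065,[0,0,0],0],[0.065,[0,0,-0.03],0],[0.065,[0,0,-0.08],0],[0.065,[0,0,-0.14],0],[0.065,[0,0,-0.2],0],[0.065,[-0.05,0,-0.22],0],[0.065,[-0.1,0,-0.22],0],[0.065,[-0.16,0,-0.22],0]]}}

```text
t: 36.4
tool_pos: [0.4552, -0.2431, 0.2429]
tcp_rot: [0.68, 0.733, 0.0, 0.001]
ft_force: [0.9, 0.2, -0.8]
opening: 0.0647
grasp_force: 0.0
```

Emit:
{"api": "servo_tool", "payload": {"rows": [[0.065,[-0.05,0,0],0],[0.065,[-0.1,0,0],0],[0.065,[-0.15,0,0],0],[0.065,[-0.2,0,0],0],[0.065,[-0.2,0,0],0],[0.065,[-0.2,0,0],0]]}}

```text
t: 37.15
tool_pos: [0.4692, -0.4408, 0.2414]
tcp_rot: [0.681, 0.732, 0.0, -0.001]
ft_force: [-0.3, 0.4, -0.0]
opening: 0.0651
grasp_force: 0.0
```

```bash
python3 -c "
from h import *
go()
p,d,c=snap('top','t2'); P=cloud(c,d)
for n,x,y in(('tower',.4805,.2174),('red',.4682,.1436),('green',.456,.07),('orange',.4442,-.0828),('terr',.4558,-.232),('blueh',.52,-.397),('drum',.627,.261),('jar',.349,.479)):
    print(n); meas(P,x,y,(.025,.09))
a=cv2.imread('pics/t2.png')[200:330,140:540]; b=snap('side','s2')[0][...,::-1][100:480,200:480]
cv2.imwrite('pics/fin.png',np.vstack([cv2.resize(a,(800,260)),np.pad(cv2.resize(b,(250,339)),((0,0),(0,550),(0,0)))]))
print(robot.get_state()['t'])"
```

```text
now [ 469.2 -440.8  241.4] yaw 94.1 t 37.15 tilt [-7.0e-04  1.6e-03 -1.0e+00] open 0.0651
tower
(0.025, 0.09) 314 [481.1 214.9] [41.8 40. ] long dir 80.5 zmax 0.0824
red
(0.025, 0.09) 320 [469.1 142. ] [46.2 39.9] long dir 80.4 zmax 0.0636
green
(0.025, 0.09) 186 [457.1  69.3] [36.5 34.1] long dir 1.7 zmax 0.0689
orange
(0.025, 0.09) 186 [444.2 -83. ] [34.1 36.3] long dir 163.0 zmax 0.0657
terr
(0.025, 0.09) 242 [ 455.9 -229.8] [37.1 40.3] long dir 91.5 zmax 0.0609
blueh
(0.025, 0.09) 298 [ 519.9 -397.3] [46.2 39.7] long dir 1.1 zmax 0.0565
drum
(0.025, 0.09) 200 [627.  261.4] [37.  36.3] long dir 4.2 zmax 0.0521
jar
(0.025, 0.09) 609 [349.4 479.2] [57.1 57. ] long dir 61.0 zmax 0.0816
37.25
```

View pics/fin.png

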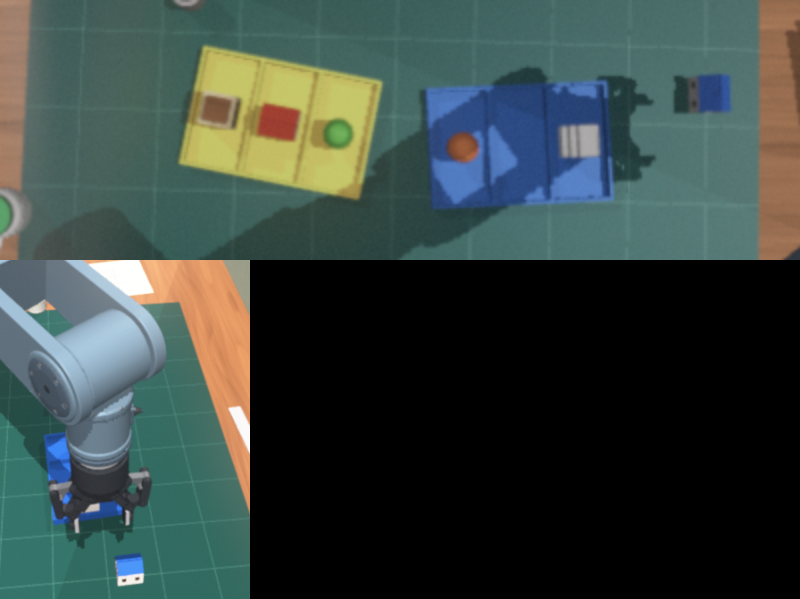

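All five pieces stand centred in their own bays: tower (218,110), red house (278,122) and green tree (338,133) in yellow, orange tree (462,147) and terrace (580,140) in blue. The other three objects haven't moved, and the arm is clear.

```bash
python3 -c "
from bench import robot
print(robot.job_done())"
```

```text
the job is handed in; nothing more can be done
None
```

The job is handed in at about 37 s: in the last look all five pieces stood upright in separate bays of the right trays (terrace placed before the orange tree), and the blue-roofed house, drum and glue jar were where they started.

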